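# Rest a mixing paddle level in the V supports of its drying rack

## Task

Lift the steel mixing paddle out of the yellow tin and lay it down flat on the black mat, letting go of it. Then take it up again and rest its shaft in both V supports of the wooden rack so that it sits level, with the bladed head over the white drip tray. Set it down each time rather than letting it drop or fall over, and leave the tin and everything else where they are.

Things in the scene. Friction and masses are not known exactly. Their poses are not given: they have to be found in the camera images.
- paddle: Steel mixing paddle, 200 mm long, 0.22 kg, upright in the tin at first. Origin at the end face of its head; its z axis runs along the shaft to the tail. Head, z 0 to 40 mm: four blades 4 mm thick in a cross, 60 mm tip to tip along x and y. Shaft 16 mm thick; collar 22 mm across at z 188 to 200. Centre of mass about z 90. Lying flat, its axis is 22 mm up at the head, 11 mm at the collar.
- paddle_mid (a point): Point on the paddle's shaft axis, 110 mm from the head's end: the part of the shaft that goes midway between the rack's two V supports. Axes as the paddle's.
- tin: Open yellow tin with a green rim, loose, 0.8 kg. Outer diameter 100 mm (rim 104 mm), 85 mm high, inside diameter 94 mm, floor 4 mm thick. Origin at the centre of its underside, z up.
- mat: Black rubber mat fixed on the table, 240 mm along its x, 160 mm along its y, 4 mm thick. Origin at the centre of its underside.
- rack: Fixed plywood drying rack on a 10 mm base, 70 mm wide, x -112 to +172. Origin on the table midway between its two V supports; x runs along them towards the drip tray, z up. V supports: 10 mm thick, at x -50 and +50, 90 degree Vs, lowest point 74 mm and arm tips 107 mm above the table, mouth 50 mm wide. White drip tray: x 73 to 163, 84 mm wide, top 32 mm above the table.
- rack_seat (a point): Where the point paddle_mid comes to when the shaft is seated in both Vs: midway between the supports, 85 mm above the table. Axes as the rack's.
- bowl: Bystander to leave alone: white ceramic bowl, 150 mm across, 55 mm high. Origin at the centre of its underside.
- glue_jar: Bystander to leave alone: white jar with yellow label, 72 mm across, 120 mm high. Origin at the centre of its underside.
- small_bottle: Bystander to leave alone: clear bottle with yellow cap, 48 mm across, 85 mm high. Origin at the centre of its underside.
- tin_lid: Bystander to leave alone: bare steel lid, a disc 102 mm across, 8 mm thick, lying flat. Origin at the centre of its underside.
- stirrer: Bystander to leave alone: flat wooden spatula lying on the table. Origin at the centre of its underside (at the middle of its length).
- stone: Bystander to leave alone: rough grey stone, 124 mm across, 58 mm high. Origin at the centre of its underside.
- case: Bystander to leave alone: black box-shaped carrying case 110 x 150 x 75 mm with a top strap up to 94 mm high. Origin at the centre of its underside.
Things that resemble listed ones, but are neither listed nor needed, are in the scene too. There is more than one size of the paddle; the job needs the smaller.

How it is judged (in metres and radians):
On the way:
1. the paddle lies on the mat, let go and at rest (angle between paddle's own z axis and vertical between 1.35 and 1.79 rad and height (world z) of paddle_mid below 0.035 m and x of paddle_mid in the frame of mat between -0.12 and 0.12 m and y of paddle_mid in the frame of mat between -0.08 and 0.08 m and contact force between the fingers and paddle below 0.05 N and linear speed of paddle below 0.03 m/s and angular speed of paddle below 0.2 rad/s), for 0.2 s.
At the end, for the whole second after the job is handed in: The paddle is at rest in both Vs of the rack, not touched: its shaft level within 0.06 rad and in line with the rack within 0.06 rad, paddle_mid within 5 mm sideways, 6 mm in height and 20 mm lengthwise of rack_seat, its bladed head on the drip tray's side (x of paddle_mid in the frame of rack_seat between -0.02 and 0.02 m and y of paddle_mid in the frame of rack_seat between -0.005 and 0.005 m and z of paddle_mid in the frame of rack_seat between -0.006 and 0.006 m and angle between the z axis of paddle and the x axis of rack, either way round below 0.06 rad and x of paddle in the frame of rack above 0.05 m and angle between paddle's own z axis and vertical between 1.5108 and 1.6308 rad and contact force between the fingers and paddle below 0.05 N and linear speed of paddle below 0.03 m/s and angular speed of paddle below 0.2 rad/s).
It fails at once if the paddle was dropped or fell over (moving faster than 0.7 m/s while not held by the fingers) (linear speed of paddle above 0.7 m/s and contact force between the fingers and paddle below 0.01 N).
It fails at once if the tin was shifted by more than 40 mm or tipped over (distance of tin from where it was at the start of the episode above 0.04 m or angle between tin's own z axis and vertical above 0.5 rad).
It fails at once if a bystander was moved by more than 30 mm (distance of any of bowl, glue_jar, small_bottle, tin_lid, stirrer, stone, case from where it was at the start of the episode above 0.03 m).
It also fails if it takes over 61 s, if anything falls off the work surface, if the arm or the gripper's body presses on something with over 40 N, if the wrist force passes 120 N, or if a joint passes its speed limit or range.

## Robot

A 6-joint arm with a two-finger parallel gripper is mounted at the origin on the work surface. World frame = base frame: x ahead of the robot, y to its left, z up, the work surface at z = 0. Lengths are in mm, angles in rad, forces in N, time in s.
With the tool pointing down it reaches from about 300 to 775 mm from the base axis. Payload 14.6 kg.
Tool frame: the origin (TCP) lies on the centre line of the jaws, within the pads' length; the fingertips stand ahead of it and the grasp point (between the pads) is the TCP (manip.tip_reach is the z of the fingertips in the tool frame, in mm); z points along the fingers, y is the direction in which the jaws open and shut (so a half turn about z gives the same grasp; the last joint's range is limited). The gripper opens to 94 mm and grips with 3 to 60 N. Pads are 16 mm wide; open, the fingers measure 119 mm over their backs; the gripper's body (75 mm by 177 mm) begins 78 mm behind the grasp point.
Start: joints at [-1.338, 0.3, 1.521, -0, 1.321, -0.067], TCP at [162.424, -525.46, 224.446] pointing down, gripper open.
Joint ranges: [-3.03, 3.03], [-0.79, 2.21], [0.23, 2.52], [-1.04, 4.18], [0, 3.07], [-2.55, 2.55]. Speed limits (rad/s): [2.22, 2.22, 2.57, 3.14, 3.14, 3.14].

## Interface

Orientations are given as [roll, pitch, yaw] about the fixed x, y, z axes, in that order (R = Rz(yaw) Ry(pitch) Rx(roll)).
In Python, from cell import manip, camera, search_frame, masks_of, tip_of gives the robot as it stands.
- The arm moves only by the tool send_rows, never from a script. Its argument "plan" is a list of rows, each an object with "travel": the shift along the tool's x, y, z in mm, a list of three; "delta_rot": the turn, a rotation vector about the tool's x, y, z in degrees, a list of three; "fingers": the gripper's target within -1 to 1 (shut at 1, half-way at 0, fully open at -1). In form: [{"travel": [dx, dy, dz], "delta_rot": [wx, wy, wz], "fingers": fingers}, ...]. A call has 1 to 20 rows; each row shifts and turns the commanded pose from where the row before left it, along the tool's axes as they then stand; what a row does not reach is not made up. A row lasts 1/8 s, in which the tool goes at most 62.5 mm and 10.7 degrees, less where a joint would pass 70% of its speed; a pose out of reach is approached as far as the arm can. A call is refused whole if a number of a shift passes 62.5 or a number of a turn 10.7, either way. A call with a gripper value outside its range is refused whole. The fingers move at their own pace and stop on an object; "grip_force" is the grip in N (left out, the last holds). Time passes only in rows, so rows that do not move let the fingers close. It gives the time, the measured TCP pose, the force and the opening at its end, in the units of the state.
- manip.read_state(): the state, without advancing time (a new reading comes with each control period).
- camera(name): name is "scene" or "top" or "wrist"; returns a dict with "color" (384x512x3 uint8, red, green, blue), "z_map" (384x512 float32, mm along the optical axis (not along the pixel's ray), 0 where there is no reading), "fov_y" (degrees; the focal length in pixels is half the picture's height over the tangent of half this angle, whatever the lens; pixels are square), "cx", "cy" (the principal point, pixels), "k1" (the pictures are not rectified: a ray, as slopes to the right and down, at radius r is drawn at 1 + k1 r^2 times it, then the intrinsics apply), "world_from_camera" (4x4, takes a point from camera to world coordinates); the wrist camera has in their place "tool_from_camera" (4x4, takes a point from camera to tool coordinates, whose origin is the TCP and whose axes are the flange's). Camera axes: x right, y up, looking along -z (the intrinsics and any distortion apply to the point x, -y, -z); pixel columns grow to the right and rows downward; lengths in mm; the calibration is good to about 2 mm. A picture is of the moment at which its call begins: read the wrist's pose just before it.
- manip.sign_off(): hands the job in, once; it reports no verdict.
Trained networks look in the newest picture that a camera, given by its name, has taken for a name from the list of things; names that differ only in an ending like _2 or _b are one class to them, and where a whole thing is asked for, a point or a joint stands for the part that bears it (a point fixed in the world has none). Each returns a list of dicts, best first, with "confidence" (0 to 1); they miss things now and then, are a little off and sometimes report something else, mostly with a low value. They report only what shows in the picture. A call takes as long as a camera call. They do not tell look-alikes from the thing itself.
- search_frame(name, camera): "at" ([x, y, z] in mm, in the coordinates of the camera as it stood for that picture, good to about 4 mm: the middle of the surface that is visible of it).
- masks_of(name, camera): "region" (384x512 bool, what is visible of it).
- tip_of(name, camera): "at" ([x, y, z] in mm, in the coordinates of the camera as it stood for that picture, good to about 4 mm: a listed point, or the origin of a listed thing).
The state is a dict: "clock": time; "joints": joint angles; "qd": joint speeds; "effort": joint torques, N m; "eef_pos": TCP position; "eef_rot": TCP orientation; "wrist_force": force on the tool from outside, world axes, zero at the start; "moment": the same for the moment, N m; "finger_gap": finger opening in mm.
Only numpy, scipy, OpenCV 4.12 (cv2) and the standard library are available. Lean on these libraries where they do the work, as an engineer would, in place of code of your own. Each camera call takes 0.05 s, during which the arm holds its last target. There are 200 camera calls.

## Working session

There is one attempt and no reset: what is moved stays moved. The work goes in short steps, Python scripts to look and compute and a tool call to move; the robot and the scene stay as the last step left them, time stands still between calls to the robot, and variables do not carry over. Pictures are saved under pics/ and viewed, about 8 in all and at most 12, crops included, and the job is handed in when it is done.

Besides the shell and the picture viewer there is one more tool, called after ">>>" in YAML: its name, and indented under it one key for each argument. send_rows: Moves the arm, as the interface text tells. Its arguments: {"type":"object","properties":{"plan":{"type":"array"},"grip_force":{"type":"number"}},"required":["plan"]}

```bash
mkdir -p pics; ls; cat > h.py <<'E'
import numpy as np, cv2
from cell import manip, camera, search_frame, masks_of, tip_of
from scipy.spatial.transform import Rotation as R
def toolT():
    s=manip.read_state(); T=np.eye(4); T[:3,:3]=R.from_euler('xyz',s['eef_rot']).as_matrix(); T[:3,3]=s['eef_pos']; return T
def cam(name):
    T=toolT(); c=camera(name)
    c['W']=T@np.array(c['tool_from_camera']) if name=='wrist' else np.array(c['world_from_camera'])
    return c
def K(c):
    f=192/np.tan(np.radians(c['fov_y'])/2); return np.array([[f,0,c['cx']],[0,f,c['cy']],[0,0,1.]])
def pts(c,uv):
    """world points for pixel array (N,2) (u,v)"""
    uv=np.asarray(uv,float).reshape(-1,2)
    d=np.array([c['k1'],0,0,0,0.])
    n=cv2.undistortPoints(uv[:,None],K(c),d)[:,0]
    z=c['z_map'][uv[:,1].astype(int),uv[:,0].astype(int)]
    p=np.c_[n[:,0]*z,-n[:,1]*z,-z]
    return p@c['W'][:3,:3].T+c['W'][:3,3]
def cloud(c):
    v,u=np.mgrid[0:384,0:512]; return pts(c,np.c_[u.ravel(),v.ravel()]).reshape(384,512,3)
def w(c,p): return c['W'][:3,:3]@np.array(p)+c['W'][:3,3]
def save(c,n): cv2.imwrite('pics/'+n,c['color'][:,:,::-1])
E
python3 - <<'E'
from h import *
print(manip.read_state()['eef_rot'],manip.tip_reach)
ims=[]
for n in('scene','top'):
    c=cam(n); ims.append(c['color']); print(n,c['fov_y'],c['k1'],c['cx'],c['cy'],c['W'].round(2).tolist())
    for t in('paddle','tin','mat','rack'):
        for r in search_frame(t,n)[:4]: print(t,w(c,r['at']).round(),round(r['confidence'],2))
    for t in('paddle','tin','mat','rack','rack_seat','paddle_mid'):
        for r in tip_of(t,n)[:3]: print('tip',t,w(c,r['at']).round(),round(r['confidence'],2))
    np.savez(n+'.npz',P=cloud(c),C=c['color'])
    save(c,n+'0.png')
E
```

```text
pics
[-3.14047794e+00 -8.04458866e-05  2.99782918e-01] 19.0
scene 55.72977820629891 -0.041484371639717264 256.98635206630826 188.91296918726238 [[-0.51, -0.52, 0.69, 1303.39], [0.86, -0.28, 0.42, 448.57], [-0.02, 0.81, 0.59, 703.95], [0.0, 0.0, 0.0, 1.0]]
paddle [557. 284. 137.] 0.9
paddle [412. 266. 149.] 0.77
paddle [784. 109.  91.] 0.7
paddle [484. 419.   6.] 0.3
mat [524.   3.   2.] 0.86
rack [ 608. -294.   16.] 0.55
tip paddle [404. 262.   1.] 0.83
tip paddle [552. 287.   3.] 0.74
tip paddle [509.  -4.  -1.] 0.61
tip tin [549. 289.   0.] 0.81
tip mat [709.  10.   2.] 0.49
tip rack_seat [ 548. -307.   88.] 0.7
tip paddle_mid [404. 260. 151.] 0.75
tip paddle_mid [556. 282. 117.] 0.73
tip paddle_mid [ 520. -507.   -2.] 0.68
top 51.72825288251648 0.0468320238762174 247.18800708616416 194.8750993111765 [[-0.0, 0.99, -0.16, 380.48], [-1.0, -0.0, 0.01, 9.81], [0.01, 0.16, 0.99, 1445.98], [0.0, 0.0, 0.0, 1.0]]
paddle [551. 279.  91.] 0.65
paddle [400. 257. 122.] 0.61
tin [546. 294.  10.] 0.61
mat [512.  -4.   2.] 0.71
rack [ 590. -297.    8.] 0.66
tip paddle [404. 264.  -2.] 0.72
tip paddle [550. 285.   3.] 0.47
tip tin [547. 287.  -1.] 0.68
tip tin [707.  12.  -1.] 0.17
tip mat [513.  -1.  -3.] 0.91
tip rack [ 553. -303.   -1.] 0.81
tip rack [764.  97.   0.] 0.45
tip rack_seat [ 553. -307.   85.] 0.88
tip rack_seat [721. 311.  -4.] 0.55
tip paddle_mid [406. 261. 147.] 0.55
tip paddle_mid [548. 286. 112.] 0.5
```

View pics/scene0.png

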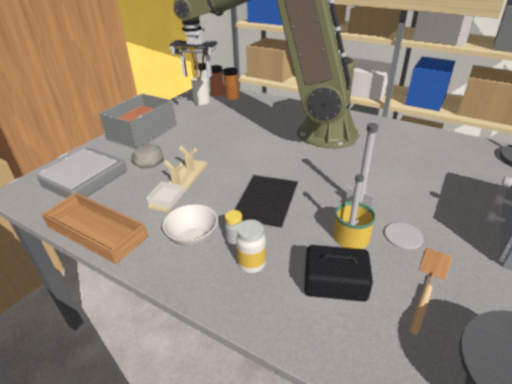

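View pics/top0.png

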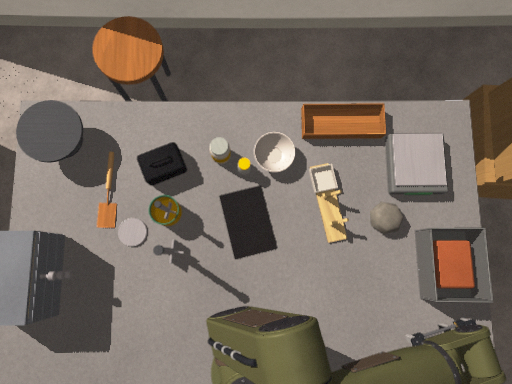

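The scene picture shows the tin (355,225) holding the short paddle. A taller look-alike paddle stands beside it at (370,150), towards the robot. The mat is at (268,200) and the rack at (180,180) with its tray nearer the camera. The top picture shows the rack's tray end at (325,178), which is towards +x. Next I measure the exact poses and check what `manip` offers.

```bash
python3 - <<'E'
from h import *
print([a for a in dir(manip) if a[0]!='_'])
for n in('scene','top'):
    D=np.load(n+'.npz'); P=D['P'].reshape(-1,3); C=D['C'].reshape(-1,3).astype(int)
    d=np.hypot(P[:,0]-550,P[:,1]-285)
    for lo in range(95,215,15):
        m=(d<60)&(P[:,2]>lo)&(P[:,2]<lo+15)
        if m.sum()>2: print(n,lo,m.sum(),P[m].mean(0).round(1), P[m][:,2].max().round(1))
    d=np.hypot(P[:,0]-404,P[:,1]-262); m=(d<50)&(P[:,2]>30); print('big',P[m].min(0).round(),P[m].max(0).round(),np.median(P[m],0).round())
    m=(d<0)|((P[:,2]>100)&(np.hypot(P[:,0]-550,P[:,1]-285)<70)); 
    # mat
    m=(C.max(1)<45)&(abs(P[:,2]-4)<8)&(abs(P[:,0]-513)<160)&(abs(P[:,1])<130)
    r=cv2.minAreaRect(P[m][:,:2].astype(np.float32)); print('mat',m.sum(),r)
    # rack: wood-ish above table
    m=(P[:,2]>6)&(P[:,2]<125)&(abs(P[:,0]-580)<180)&(abs(P[:,1]+300)<80)
    r=cv2.minAreaRect(P[m&(P[:,2]<40)][:,:2].astype(np.float32)); print('rack low',m.sum(),r)
    q=P[m&(P[:,2]>60)]; 
    lab=q[:,0]>553
    for g in(q[lab],q[~lab]):
        if len(g)>3: print('V',len(g),g.mean(0).round(1),g.min(0).round(),g.max(0).round())
E
```

```text
['Unreachable', 'read_state', 'sign_off', 'tip_reach']
scene 95 29 [555.7 283.5 103. ] 109.4
scene 110 30 [555.5 283.4 117.8] 124.3
scene 125 28 [554.9 283.4 132.1] 139.0
scene 140 35 [555.2 283.4 147.5] 154.4
scene 155 31 [555.2 283.1 163. ] 169.9
scene 170 35 [554.8 283.7 177.8] 185.0
scene 185 33 [556.4 284.1 193.2] 199.5
scene 200 48 [552.4 282.7 204. ] 206.8
big [362. 220.  31.] [421. 302. 275.] [412. 266. 167.]
mat 1 ((549.8485107421875, 70.76386260986328), (0.0, 0.0), 0.0)
rack low 1510 ((578.1781005859375, -295.8675537109375), (290.3236083984375, 87.72595977783203), 10.810120582580566)
V 113 [ 600.8 -293.    82.1] [ 587. -322.   60.] [ 610. -259.  102.]
V 101 [ 503.3 -312.4   82. ] [ 487. -345.   61.] [ 513. -279.  103.]
top 95 5 [548.4 276.2 102.7] 107.7
top 110 6 [547.2 279.5 116.7] 124.4
top 125 5 [545.3 278.1 133.1] 137.0
top 140 6 [547.9 277.9 146.5] 154.5
top 155 10 [548.  278.9 162. ] 167.0
top 170 5 [549.3 277.  174.6] 180.7
top 185 8 [549.5 283.7 198.6] 200.0
top 200 32 [550.5 284.7 203.6] 208.1
big [363. 220.  30.] [446. 276. 278.] [402. 257. 161.]
mat 2483 ((509.5732116699219, -3.3773269653320312), (234.97434997558594, 155.11769104003906), 14.0184907913208)
rack low 1468 ((573.732666015625, -301.906005859375), (328.2287292480469, 152.24691772460938), 0.28027045726776123)
V 61 [ 601.4 -294.3   85.5] [ 592. -326.   61.] [ 610. -259.  101.]
V 61 [ 504.5 -315.8   87. ] [ 495. -346.   63.] [ 513. -281.  104.]
```

```bash
cat >> h.py <<'E'
def ori(psi,e=0):
    return (R.from_euler('z',psi,degrees=True)*R.from_matrix(np.diag([1.,-1,-1]))*R.from_euler('y',e,degrees=True))
def plan(pos,rot,n,start=None,dec=0):
    import json
    if start is None:
        T=toolT(); p,r=T[:3,3],R.from_matrix(T[:3,:3])
    else: p,r=start
    rows=[]
    for i in range(n):
        k=n-i
        rv=np.round((r.inv()*rot).as_rotvec(degrees=True)/k,1)
        t=np.round(r.inv().apply((np.array(pos)-p)/k),dec)
        p=p+r.apply(t); r=r*R.from_rotvec(rv,degrees=True)
        rows.append((t.tolist(),rv.tolist()))
    print('end',p.round(1),r.as_euler('xyz',degrees=True).round(1))
    for t,rv in rows: print(t,rv)
    return p,r
E
python3 - <<'E'
from h import *
s=plan([480,40,330],ori(90),12)
plan([480,40,330],ori(90,70),7,s)
E
```

```text
end [479.9  40.4 330.4] [-180.   -0.   90.]
[39.0, -37.0, -9.0] [-0.0, -0.0, -6.1]
[43.0, -33.0, -9.0] [-0.0, -0.0, -6.1]
[46.0, -28.0, -9.0] [-0.0, -0.0, -6.1]
[49.0, -23.0, -9.0] [-0.0, -0.0, -6.1]
[51.0, -18.0, -9.0] [-0.0, -0.0, -6.1]
[53.0, -12.0, -9.0] [-0.0, -0.0, -6.0]
[54.0, -7.0, -9.0] [-0.0, -0.0, -6.1]
[54.0, -1.0, -9.0] [-0.0, -0.0, -6.0]
[54.0, 5.0, -8.0] [-0.0, -0.0, -6.1]
[53.0, 11.0, -9.0] [-0.0, -0.0, -6.0]
[51.0, 16.0, -8.0] [-0.0, -0.0, -6.1]
[50.0, 21.0, -9.0] [-0.0, -0.0, -6.0]
end [479.9  39.9 329.6] [-180.  -70.   90.]
[-0.0, 0.0, 0.0] [0.0, 10.0, -0.0]
[-0.0, 0.0, 0.0] [0.0, 10.0, -0.0]
[-0.0, 0.0, 0.0] [0.0, 10.0, -0.0]
[-0.0, 0.0, 0.0] [0.0, 10.0, -0.0]
[-0.0, 0.0, 0.0] [0.0, 10.0, -0.0]
[-0.0, 0.0, -0.0] [0.0, 10.0, -0.0]
[-1.0, 0.0, -0.0] [0.0, 10.0, -0.0]
```

>>> send_rows:
  plan:
    - {"travel": [39,-37,-9],"delta_rot": [0,0,-6.1],"fingers": -1}
    - {"travel": [43,-33,-9],"delta_rot": [0,0,-6.1],"fingers": -1}
    - {"travel": [46,-28,-9],"delta_rot": [0,0,-6.1],"fingers": -1}
    - {"travel": [49,-23,-9],"delta_rot": [0,0,-6.1],"fingers": -1}
    - {"travel": [51,-18,-9],"delta_rot": [0,0,-6.1],"fingers": -1}
    - {"travel": [53,-12,-9],"delta_rot": [0,0,-6],"fingers": -1}
    - {"travel": [54,-7,-9],"delta_rot": [0,0,-6.1],"fingers": -1}
    - {"travel": [54,-1,-9],"delta_rot": [0,0,-6],"fingers": -1}
    - {"travel": [54,5,-8],"delta_rot": [0,0,-6.1],"fingers": -1}
    - {"travel": [53,11,-9],"delta_rot": [0,0,-6],"fingers": -1}
    - {"travel": [51,16,-8],"delta_rot": [0,0,-6.1],"fingers": -1}
    - {"travel": [50,21,-9],"delta_rot": [0,0,-6],"fingers": -1}
    - {"travel": [0,0,0],"delta_rot": [0,10,0],"fingers": -1}
    - {"travel": [0,0,0],"delta_rot": [0,10,0],"fingers": -1}
    - {"travel": [0,0,0],"delta_rot": [0,10,0],"fingers": -1}
    - {"travel": [0,0,0],"delta_rot": [0,10,0],"fingers": -1}
    - {"travel": [0,0,0],"delta_rot": [0,0,0],"fingers": -1}

```text
clock: 3.22
eef_pos: [479.9, 39.1, 329.2]
eef_rot: [-3.138, -0.699, 1.565]
wrist_force: [-0.4, 0.4, -0.9]
finger_gap: 94.0
```

```bash
python3 -c "
from h import *
s=manip.read_state(); print(s['joints'],s['clock'])"
```

```text
[-0.32437593  0.14367566  1.60439701  0.65758683  1.6377984  -0.35807663] 3.225
```

```bash
python3 - <<'E'
from h import *
plan([550,140,140],ori(90,80),8)
E
```

```text
end [549.8 139.8 140.3] [-180.  -80.   90.]
[-6.0, 9.0, 26.0] [0.0, 5.0, -0.0]
[-8.0, 9.0, 26.0] [0.0, 5.0, -0.0]
[-10.0, 9.0, 25.0] [0.0, 5.0, -0.0]
[-12.0, 9.0, 24.0] [0.0, 5.0, -0.0]
[-14.0, 9.0, 23.0] [0.0, 5.0, -0.1]
[-16.0, 8.0, 21.0] [0.0, 5.0, -0.0]
[-18.0, 9.0, 20.0] [0.1, 5.0, -0.1]
[-19.0, 8.0, 18.0] [0.0, 5.0, -0.0]
```

>>> send_rows:
  plan:
    - {"travel": [-6,9,26],"delta_rot": [0,5,0],"fingers": -1}
    - {"travel": [-8,9,26],"delta_rot": [0,5,0],"fingers": -1}
    - {"travel": [-10,9,25],"delta_rot": [0,5,0],"fingers": -1}
    - {"travel": [-12,9,24],"delta_rot": [0,5,0],"fingers": -1}
    - {"travel": [-14,9,23],"delta_rot": [0,5,0],"fingers": -1}
    - {"travel": [-16,8,21],"delta_rot": [0,5,0],"fingers": -1}
    - {"travel": [-18,9,20],"delta_rot": [0,5,0],"fingers": -1}
    - {"travel": [-19,8,18],"delta_rot": [0,5,0],"fingers": -1}
    - {"travel": [0,0,0],"delta_rot": [0,0,0],"fingers": -1}

```text
clock: 4.35
eef_pos: [549.1, 142.4, 139.4]
eef_rot: [-3.114, -1.394, 1.547]
wrist_force: [0.2, -0.3, 0.3]
finger_gap: 93.8
```

```bash
python3 - <<'E'
from h import *
c=cam('wrist'); save(c,'wrist1.png')
s=manip.read_state(); print(s['joints'],s['clock'])
P=cloud(c).reshape(-1,3)
d=np.hypot(P[:,0]-550,P[:,1]-284)
for lo in range(95,200,20):
    m=(d<30)&(P[:,2]>lo)&(P[:,2]<lo+20)&(c['z_map'].ravel()>0)
    if m.sum()>2: print(lo,m.sum(),P[m].mean(0).round(1),P[m].min(0).round(1),P[m].max(0).round(1))
for r in tip_of('paddle_mid','wrist')[:2]: print(w(c,r['at']).round(1),r['confidence'])
E
```

```text
[-0.25548532  0.72488594  1.65864381  1.26136118  1.6153759  -0.84116318] 4.4
95 204 [548.8 275.4 104.9] [541.6 272.7  95. ] [555.7 279.4 114.8]
115 235 [549.  275.9 125.2] [540.8 272.7 115. ] [556.7 282.  134.8]
135 259 [548.8 275.8 145. ] [541.  272.6 135. ] [556.5 281.4 154.9]
155 279 [548.8 275.7 165. ] [541.3 272.5 155. ] [556.3 281.  175. ]
175 304 [548.8 274.9 185.6] [538.7 269.  175.1] [559.1 279.7 195. ]
195 224 [548.9 274.8 200. ] [538.8 269.7 195. ] [559.  288.  203.4]
[405.  263.  151.7] 0.76
[549.9 288.  109. ] 0.7
```

View pics/wrist1.png

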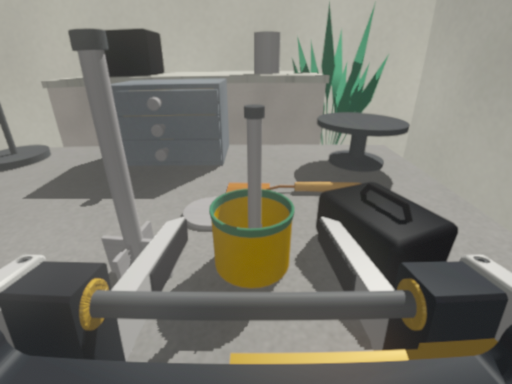

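The wrist view shows the short paddle's shaft at (254,165), centred between the fingers. The tall look-alike at (110,150) is outside the left finger, and the case is right of the right one. Now I advance and grip.

>>> send_rows:
  plan:
    - {"travel": [2.5,0,20],"delta_rot": [0,0,0],"fingers": -1}
    - {"travel": [2.5,0,20],"delta_rot": [0,0,0],"fingers": -1}
    - {"travel": [3,0,20],"delta_rot": [0,0,0],"fingers": -1}
    - {"travel": [3,0,20],"delta_rot": [0,0,0],"fingers": -1}
    - {"travel": [3,0,20],"delta_rot": [0,0,0],"fingers": -1}
    - {"travel": [3,0,18],"delta_rot": [0,0,0],"fingers": -1}
    - {"travel": [2,0,11],"delta_rot": [0,0,0],"fingers": -1}
    - {"travel": [0,0,0],"delta_rot": [0,0,0],"fingers": 0.3}
    - {"travel": [0,0,0],"delta_rot": [0,0,0],"fingers": 0.6}
    - {"travel": [0,0,0],"delta_rot": [0,0,0],"fingers": 1}
    - {"travel": [0,0,0],"delta_rot": [0,0,0],"fingers": 1}
    - {"travel": [0,0,0],"delta_rot": [0,0,0],"fingers": 1}
    - {"travel": [0,0,0],"delta_rot": [0,0,0],"fingers": 1}
    - {"travel": [0,0,0],"delta_rot": [0,0,0],"fingers": 1}
  grip_force: 40

```text
clock: 6.2
eef_pos: [550.0, 271.4, 137.8]
eef_rot: [-3.141, -1.396, 1.57]
wrist_force: [0.2, -0.5, -0.0]
finger_gap: 27.5
```

>>> send_rows:
  plan:
    - {"travel": [0,0,0],"delta_rot": [0,0,0],"fingers": 1}
    - {"travel": [0,0,0],"delta_rot": [0,0,0],"fingers": 1}
    - {"travel": [0,0,0],"delta_rot": [0,0,0],"fingers": 1}
    - {"travel": [0,0,0],"delta_rot": [0,0,0],"fingers": 1}

```text
clock: 6.7
eef_pos: [550.1, 271.3, 137.9]
eef_rot: [3.141, -1.396, 1.571]
wrist_force: [1.1, -0.0, -0.1]
finger_gap: 15.1
```

>>> send_rows:
  plan:
    - {"travel": [5,0,-0.9],"delta_rot": [0,0,0],"fingers": 1}
    - {"travel": [10,0,-1.8],"delta_rot": [0,0,0],"fingers": 1}
    - {"travel": [16,0,-2.8],"delta_rot": [0,0,0],"fingers": 1}
    - {"travel": [18,0,-3.2],"delta_rot": [0,0,0],"fingers": 1}
    - {"travel": [20,0,-3.5],"delta_rot": [0,0,0],"fingers": 1}
    - {"travel": [20,0,-3.5],"delta_rot": [0,0,0],"fingers": 1}
    - {"travel": [20,0,-3.5],"delta_rot": [0,0,0],"fingers": 1}
    - {"travel": [20,0,-3.5],"delta_rot": [0,0,0],"fingers": 1}
    - {"travel": [10,0,-1.8],"delta_rot": [0,0,0],"fingers": 1}
    - {"travel": [0,0,0],"delta_rot": [0,0,0],"fingers": 1}

```text
clock: 7.95
eef_pos: [550.0, 271.4, 279.8]
eef_rot: [3.134, -1.396, 1.578]
wrist_force: [-0.1, 0.3, -1.9]
finger_gap: 15.0
```

```bash
python3 - <<'E'
from h import *
T=toolT(); s=manip.read_state(); print(s['joints'],s['wrist_force'])
c=cam('scene'); P=cloud(c).reshape(-1,3)
x,y=T[0,3],T[1,3]+8
m=(np.hypot(P[:,0]-x,P[:,1]-y)<35)&(P[:,2]>T[2,3]+25); print(P[m].max(0).round(1),P[m].mean(0).round(1))
m=(np.hypot(P[:,0]-x,P[:,1]-y)<45)&(P[:,2]<T[2,3]-30)&(P[:,2]>100)
print('head',P[m].min(0).round(1),P[m].max(0).round(1))
T2=np.array([463,0,330.])
s=plan([500,70,300],ori(90,80),5)
s=plan([500,20,300],ori(90,-10),9,s)
s=plan([500,0,250],ori(193,-10),11,s)
E
```

```text
[-0.02371463  0.47430895  1.66400689  1.41094931  1.49658031 -0.56501773] [-0.11239905  0.25389659 -1.92495236]
[561.6 293.9 346.3] [554.4 284.1 330.2]
head [520.2 252.8 144.7] [580.2 311.5 249.3]
end [499.8  70.  300.3] [179.9 -80.   90. ]
[-3.0, -10.0, -40.0] [0.0, 0.0, 0.0]
[-3.0, -10.0, -40.0] [0.0, 0.0, 0.0]
[-3.0, -10.0, -41.0] [0.0, 0.0, 0.0]
[-3.0, -10.0, -40.0] [0.0, 0.0, 0.0]
[-2.0, -10.0, -41.0] [0.0, 0.0, 0.0]
end [499.8  20.1 300.1] [180.  10.  90.]
[-1.0, 0.0, -5.0] [0.0, -10.0, -0.0]
[-2.0, 0.0, -5.0] [0.0, -10.0, -0.0]
[-3.0, 0.0, -5.0] [0.0, -10.0, -0.0]
[-4.0, 0.0, -4.0] [0.0, -10.0, -0.0]
[-4.0, 0.0, -4.0] [0.0, -10.0, -0.0]
[-5.0, 0.0, -3.0] [0.0, -10.0, -0.0]
[-5.0, 0.0, -2.0] [0.0, -10.0, -0.0]
[-6.0, 0.0, -1.0] [0.0, -10.0, -0.0]
[-5.0, 0.0, 0.0] [0.0, -10.0, -0.0]
end [5.005e+02 5.000e-01 2.496e+02] [-180.   10. -167.]
[-1.0, 0.0, 5.0] [-1.6, 0.0, -9.2]
[-1.0, -0.0, 5.0] [-1.6, -0.0, -9.2]
[-1.0, -1.0, 5.0] [-1.6, -0.0, -9.2]
[-1.0, -1.0, 5.0] [-1.6, -0.0, -9.2]
[-1.0, -1.0, 5.0] [-1.6, -0.0, -9.2]
[-0.0, -1.0, 5.0] [-1.6, -0.0, -9.2]
[-0.0, -1.0, 4.0] [-1.6, -0.0, -9.3]
[-0.0, -2.0, 4.0] [-1.7, -0.0, -9.2]
[0.0, -2.0, 5.0] [-1.6, -0.0, -9.3]
[1.0, -2.0, 4.0] [-1.7, -0.1, -9.2]
[0.0, -1.0, 5.0] [-1.6, 0.0, -9.3]
```

>>> send_rows:
  plan:
    - {"travel": [0,-5,-20],"delta_rot": [0,0,0],"fingers": 1}
    - {"travel": [-3,-10,-40],"delta_rot": [0,0,0],"fingers": 1}
    - {"travel": [-3,-10,-40],"delta_rot": [0,0,0],"fingers": 1}
    - {"travel": [-3,-10,-40],"delta_rot": [0,0,0],"fingers": 1}
    - {"travel": [-3,-10,-40],"delta_rot": [0,0,0],"fingers": 1}
    - {"travel": [-2,-5,-21],"delta_rot": [0,0,0],"fingers": 1}
    - {"travel": [-1,0,-5],"delta_rot": [0,-6,0],"fingers": 1}
    - {"travel": [-2,0,-5],"delta_rot": [0,-10,0],"fingers": 1}
    - {"travel": [-3,0,-5],"delta_rot": [0,-10,0],"fingers": 1}
    - {"travel": [-4,0,-4],"delta_rot": [0,-10,0],"fingers": 1}
    - {"travel": [-4,0,-4],"delta_rot": [0,-10,0],"fingers": 1}
    - {"travel": [-5,0,-3],"delta_rot": [0,-10,0],"fingers": 1}
    - {"travel": [-5,0,-2],"delta_rot": [0,-10,0],"fingers": 1}
    - {"travel": [-6,0,-1],"delta_rot": [0,-10,0],"fingers": 1}
    - {"travel": [-5,0,0],"delta_rot": [0,-10,0],"fingers": 1}
    - {"travel": [0,0,0],"delta_rot": [0,-4,0],"fingers": 1}
    - {"travel": [0,0,0],"delta_rot": [0,0,0],"fingers": 1}

```text
clock: 10.12
eef_pos: [499.3, 21.3, 296.2]
eef_rot: [-3.139, 0.174, 1.571]
wrist_force: [-0.5, -0.0, -1.1]
finger_gap: 15.1
```

```bash
python3 - <<'E'
from h import *
s=manip.read_state(); print(s['joints'],s['clock'])
o=ori(193,-16); zt=o.apply([0,0,1]); 
tgt=np.array([488.6,-8,23])-9.6*zt; print('final TCP',tgt)
s=plan(tgt+[0,0,80],o,13)
E
```

```text
[ 0.05640358  0.15133617  1.54480468 -0.17480595  1.45956734  0.07703826] 10.125
final TCP [486.02170123  -8.59524717  32.22811228]
end [486.   -9.1 112.6] [-180.   16. -167.]
[0.0, -1.0, 14.0] [-1.8, -0.3, -7.7]
[0.0, -1.0, 14.0] [-1.8, -0.3, -7.7]
[1.0, -2.0, 14.0] [-1.8, -0.3, -7.7]
[1.0, -2.0, 14.0] [-1.8, -0.3, -7.7]
[1.0, -2.0, 14.0] [-1.8, -0.3, -7.7]
[2.0, -3.0, 14.0] [-1.8, -0.3, -7.7]
[2.0, -3.0, 14.0] [-1.8, -0.4, -7.7]
[3.0, -3.0, 14.0] [-1.8, -0.3, -7.8]
[3.0, -3.0, 14.0] [-1.7, -0.3, -7.7]
[4.0, -3.0, 14.0] [-1.8, -0.4, -7.8]
[4.0, -2.0, 14.0] [-1.7, -0.3, -7.7]
[5.0, -2.0, 13.0] [-1.8, -0.4, -7.8]
[5.0, -3.0, 13.0] [-1.7, -0.3, -7.7]
```

>>> send_rows:
  plan:
    - {"travel": [0,-1,14],"delta_rot": [-1.8,-0.3,-7.7],"fingers": 1}
    - {"travel": [0,-1,14],"delta_rot": [-1.8,-0.3,-7.7],"fingers": 1}
    - {"travel": [1,-2,14],"delta_rot": [-1.8,-0.3,-7.7],"fingers": 1}
    - {"travel": [1,-2,14],"delta_rot": [-1.8,-0.3,-7.7],"fingers": 1}
    - {"travel": [1,-2,14],"delta_rot": [-1.8,-0.3,-7.7],"fingers": 1}
    - {"travel": [2,-3,14],"delta_rot": [-1.8,-0.3,-7.7],"fingers": 1}
    - {"travel": [2,-3,14],"delta_rot": [-1.8,-0.4,-7.7],"fingers": 1}
    - {"travel": [3,-3,14],"delta_rot": [-1.8,-0.3,-7.8],"fingers": 1}
    - {"travel": [3,-3,14],"delta_rot": [-1.7,-0.3,-7.7],"fingers": 1}
    - {"travel": [4,-3,14],"delta_rot": [-1.8,-0.4,-7.8],"fingers": 1}
    - {"travel": [4,-2,14],"delta_rot": [-1.7,-0.3,-7.7],"fingers": 1}
    - {"travel": [5,-2,13],"delta_rot": [-1.8,-0.4,-7.8],"fingers": 1}
    - {"travel": [5,-3,13],"delta_rot": [-1.7,-0.3,-7.7],"fingers": 1}
    - {"travel": [0,0,0],"delta_rot": [0,0,0],"fingers": 1}

```text
clock: 11.88
eef_pos: [486.2, -10.4, 112.3]
eef_rot: [3.141, 0.279, -2.92]
wrist_force: [-0.6, 0.2, -2.0]
finger_gap: 14.7
```

```bash
python3 - <<'E'
from h import *
s=manip.read_state(); print(s['joints'],s['wrist_force'])
T=toolT(); c=cam('scene'); save(c,'scene2.png'); P=cloud(c)
for r in tip_of('paddle','scene')[:4]: print('orig',w(c,r['at']).round(1),r['confidence'])
for r in tip_of('paddle_mid','scene')[:4]: print('mid',w(c,r['at']).round(1),r['confidence'])
h=np.array([np.cos(.227),np.sin(.227)])
Q=P.reshape(-1,3); d=(Q[:,:2]-T[:2,3]); a=d@h; b=d@[-h[1],h[0]]
m=(abs(b)<45)&(Q[:,2]>30)
for lo in range(-100,150,20):
    k=m&(a>lo)&(a<lo+20)&(Q[:,2]<150)
    if k.sum(): print(lo,k.sum(),Q[k][:,2].min().round(),Q[k][:,2].max().round(),b[k].min().round(),b[k].max().round())
o=ori(193,-16); tgt=[486,-8.6,40]
plan(tgt,o,5)
cv2.imwrite('pics/crop2.png',cv2.resize(c['color'][130:270,180:380,::-1],(800,560)))
E
```

```text
[-0.1491534   0.16729521  1.99997522  0.15341838  0.7198637  -2.04463545] [-0.55978456  0.20760808 -2.01808933]
orig [617.4  25.3 114.6] 0.84
orig [402.9 260.4   2. ] 0.75
mid [514.2  -7.3 106.1] 0.71
mid [404.2 258.6 150.8] 0.63
-80 2 97.0 100.0 10.0 10.0
-60 5 95.0 103.0 -12.0 10.0
-40 3 106.0 107.0 -6.0 -4.0
-20 72 104.0 150.0 -21.0 20.0
0 127 99.0 146.0 -20.0 19.0
20 17 106.0 114.0 -7.0 7.0
40 20 105.0 116.0 -6.0 7.0
60 23 107.0 117.0 -9.0 8.0
80 43 82.0 141.0 -29.0 27.0
100 100 83.0 143.0 -29.0 29.0
120 128 85.0 142.0 -30.0 28.0
end [486.5  -8.8  39.7] [-180.   16. -167.]
[4.0, 0.0, 14.0] [-0.0, 0.0, -0.1]
[4.0, 0.0, 14.0] [-0.0, 0.0, -0.0]
[4.0, 0.0, 14.0] [-0.0, 0.0, -0.1]
[5.0, 1.0, 14.0] [-0.0, 0.1, -0.0]
[4.0, 0.0, 15.0] [-0.1, 0.0, -0.1]
```

View pics/crop2.png

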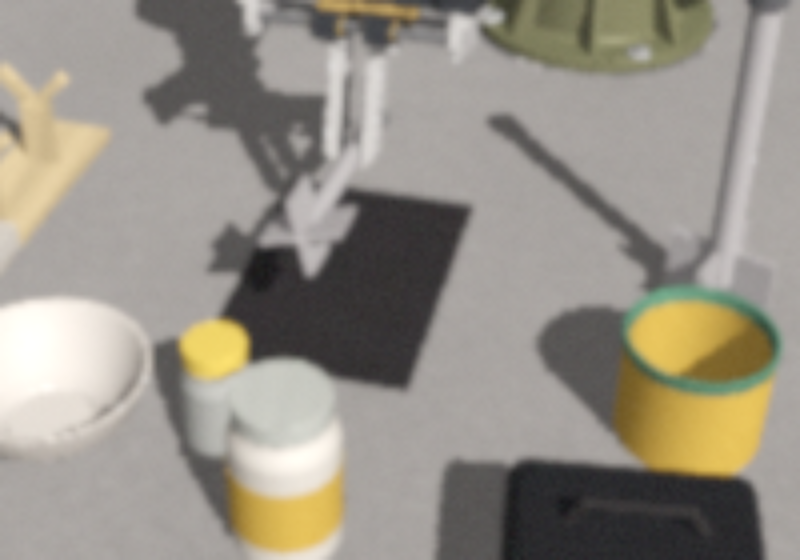

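The paddle is held near level with one blade pointing straight down (crop around (310,230)), so it may roll slightly on release. The drop is small, so I lower it.

>>> send_rows:
  plan:
    - {"travel": [4,0,14],"delta_rot": [0,0,0],"fingers": 1}
    - {"travel": [4,0,14],"delta_rot": [0,0,0],"fingers": 1}
    - {"travel": [4,0,14],"delta_rot": [0,0,0],"fingers": 1}
    - {"travel": [4,0,14],"delta_rot": [0,0,0],"fingers": 1}
    - {"travel": [3,0,10],"delta_rot": [0,0,0],"fingers": 1}
    - {"travel": [1,0,4],"delta_rot": [0,0,0],"fingers": 1}
    - {"travel": [0.5,0,2],"delta_rot": [0,0,0],"fingers": 1}
    - {"travel": [0,0,0],"delta_rot": [0,0,0],"fingers": 1}

```text
clock: 13.02
eef_pos: [487.5, -9.2, 38.6]
eef_rot: [-3.14, 0.281, -2.915]
wrist_force: [0.8, -0.1, -2.5]
finger_gap: 14.9
```

>>> send_rows:
  plan:
    - {"travel": [0.5,0,1.5],"delta_rot": [0,0,0],"fingers": 1}
    - {"travel": [0.3,0,1],"delta_rot": [0,0,0],"fingers": 1}
    - {"travel": [0.3,0,1],"delta_rot": [0,0,0],"fingers": 1}
    - {"travel": [0.3,0,1],"delta_rot": [0,0,0],"fingers": 1}
    - {"travel": [0,0,0],"delta_rot": [0,0,0],"fingers": 1}

```text
clock: 13.65
eef_pos: [487.2, -9.3, 33.6]
eef_rot: [-3.141, 0.281, -2.915]
wrist_force: [-0.9, -0.3, -1.3]
finger_gap: 15.2
```

>>> send_rows:
  plan:
    - {"travel": [0.3,0,1],"delta_rot": [0,0,0],"fingers": 1}
    - {"travel": [0,0,0],"delta_rot": [0,0,0],"fingers": 1}

```text
clock: 13.9
eef_pos: [487.3, -9.3, 32.8]
eef_rot: [-3.14, 0.281, -2.915]
wrist_force: [-2.8, -1.2, 3.6]
finger_gap: 14.6
```

Contact is felt, so I open gradually.

>>> send_rows:
  plan:
    - {"travel": [0,0,0],"delta_rot": [0,0,0],"fingers": 0.6}
    - {"travel": [0,0,0],"delta_rot": [0,0,0],"fingers": 0.55}
    - {"travel": [0,0,0],"delta_rot": [0,0,0],"fingers": 0.5}
    - {"travel": [0,0,0],"delta_rot": [0,0,0],"fingers": 0.4}
    - {"travel": [0,0,0],"delta_rot": [0,0,0],"fingers": 0.2}
    - {"travel": [0,0,0],"delta_rot": [0,0,0],"fingers": 0}
    - {"travel": [0,0,0],"delta_rot": [0,0,0],"fingers": -0.3}
    - {"travel": [0,0,0],"delta_rot": [0,0,0],"fingers": -0.6}
    - {"travel": [0,0,0],"delta_rot": [0,0,0],"fingers": -1}
    - {"travel": [0,0,0],"delta_rot": [0,0,0],"fingers": -1}
    - {"travel": [0,0,0],"delta_rot": [0,0,0],"fingers": -1}

```text
clock: 15.28
eef_pos: [487.2, -9.3, 32.6]
eef_rot: [-3.141, 0.281, -2.915]
wrist_force: [-1.0, -0.5, 0.1]
finger_gap: 92.1
```

```bash
python3 - <<'E'
from h import *
plan([520,0,250],ori(193,0),8)
E
```

```text
end [ 5.203e+02 -4.000e-01  2.495e+02] [ 180.   -0. -167.]
[-12.0, 0.0, -25.0] [-0.0, 2.0, -0.0]
[-11.0, 0.0, -25.0] [-0.0, 2.0, -0.0]
[-10.0, 0.0, -26.0] [-0.0, 2.0, -0.0]
[-9.0, 0.0, -26.0] [-0.0, 2.0, -0.0]
[-8.0, 0.0, -26.0] [-0.0, 2.0, -0.0]
[-7.0, 0.0, -27.0] [-0.0, 2.0, -0.0]
[-6.0, 1.0, -27.0] [-0.0, 2.0, -0.0]
[-5.0, 0.0, -26.0] [-0.1, 2.1, -0.0]
```

>>> send_rows:
  plan:
    - {"travel": [0,0,-10],"delta_rot": [0,0,0],"fingers": -1}
    - {"travel": [0,0,-20],"delta_rot": [0,0,0],"fingers": -1}
    - {"travel": [0,0,-25],"delta_rot": [0,0,0],"fingers": -1}
    - {"travel": [-11,0,-25],"delta_rot": [0,2,0],"fingers": -1}
    - {"travel": [-10,0,-26],"delta_rot": [0,3,0],"fingers": -1}
    - {"travel": [-9,0,-26],"delta_rot": [0,3,0],"fingers": -1}
    - {"travel": [-8,0,-26],"delta_rot": [0,3,0],"fingers": -1}
    - {"travel": [-7,0,-27],"delta_rot": [0,3,0],"fingers": -1}
    - {"travel": [-6,1,-27],"delta_rot": [0,2.1,0],"fingers": -1}
    - {"travel": [0,0,0],"delta_rot": [0,0,0],"fingers": -1}

```text
clock: 16.52
eef_pos: [496.7, -5.9, 250.9]
eef_rot: [-3.139, 0.003, -2.915]
wrist_force: [0.7, -0.1, -1.4]
finger_gap: 94.2
```

```bash
python3 - <<'E'
from h import *
s=manip.read_state(); print(s['joints'],s['clock'])
c=cam('wrist'); save(c,'wrist3.png'); P=cloud(c); np.savez('w3.npz',P=P,C=c['color'],Z=c['z_map'])
for n in('paddle','paddle_mid','mat'):
  for r in tip_of(n,'wrist')[:2]: print(n,w(c,r['at']).round(1),r['confidence'])
ms=masks_of('paddle','wrist')
for r in ms[:2]:
    q=P[r['region']&(c['z_map']>0)]; q=q[(q[:,2]>10)&(q[:,2]<60)]; print(r['confidence'],len(q),q.min(0).round(),q.max(0).round())
E
```

```text
[-8.50690355e-02  1.58023369e-01  1.63278842e+00 -1.16305542e-03
  1.34731462e+00 -1.88183069e+00] 16.525
paddle [620.3   1.6  29.1] 0.77
paddle [406.  259.9  -4.7] 0.62
paddle_mid [511.8  -6.2  20.8] 0.59
mat [506.9  -4.5  -3.1] 0.92
0.92 1999 [422. -26.  10.] [619.  24.  51.]
```

View pics/wrist3.png

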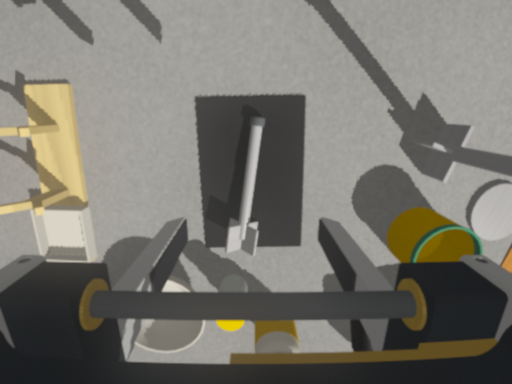

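The paddle lies on the mat, with the head at (242,238), the collar at (258,122) and its mid-shaft well inside the mat. It has rolled onto two blades and turned a little in azimuth. The rack shows at the left edge. Next I fit the shaft axis and the rack.

```bash
python3 - <<'E'
from h import *
D=np.load('w3.npz'); P=D['P'].reshape(-1,3); ok=(D['Z'].ravel()>0)
m=ok&(P[:,2]>15)&(P[:,2]<60)&(P[:,0]>410)&(P[:,0]<630)&(abs(P[:,1])<60)
q=P[m]; u,s,vt=np.linalg.svd(q[:,:2]-q[:,:2].mean(0)); d=vt[0]*np.sign(vt[0][0])
for it in range(3):
    n=np.array([-d[1],d[0]]); c0=q[:,:2].mean(0)
    a=(q[:,:2]-c0)@d
    sh=q[(a>a.min()+20)&(a<a.max()-60)]; c0=sh[:,:2].mean(0); d=np.linalg.svd(sh[:,:2]-c0)[2][0]; d=d*np.sign(d[0])
a=(q[:,:2]-c0)@d; b=(q[:,:2]-c0)@[-d[1],d[0]]
print('az',np.degrees(np.arctan2(d[1],d[0])),'ends',c0+d*a.min(),c0+d*a.max(),'len',np.ptp(a))
for lo in np.arange(a.min(),a.max(),20):
    k=(a>=lo)&(a<lo+20); print(round(lo-a.min()),k.sum(),b[k].min().round(1),b[k].max().round(1),q[k][:,2].max().round(1),np.median(q[k][:,2]).round(1))
# rack from this and scene/top views
for n in('w3','scene','top'):
    E=np.load(n+'.npz'); Q=E['P'].reshape(-1,3)
    for lo,hi in((60,200),):
        k=(Q[:,2]>64)&(Q[:,2]<115)&(abs(Q[:,0]-553)<80)&(abs(Q[:,1]+303)<60)
        for g in(Q[k&(Q[:,0]>553)],Q[k&(Q[:,0]<553)]):
            if len(g)>5:
                t=g[g[:,2]>95]
                lw=g[g[:,2]<72]
                print(n,len(g),'mid',((g.min(0)+g.max(0))/2).round(1),'zmax',g[:,2].max().round(1),'tips y',t[:,1].min().round(1),t[:,1].max().round(1), 'x',t[:,0].mean().round(1),'low',lw.mean(0).round(1))
E
```

```text
az 5.392744674854069 ends [421.11079603 -16.62053705] [619.71825279   2.12802115] len 199.49042663208184
0 193 -10.1 10.8 26.7 22.5
20 160 -7.8 8.2 26.0 22.6
40 157 -7.8 8.1 27.7 24.3
60 149 -7.7 8.1 28.6 25.9
80 144 -7.8 8.0 30.3 27.3
100 143 -7.7 8.1 31.4 28.5
120 137 -7.9 8.0 33.1 29.7
140 191 -21.6 22.5 50.0 32.3
160 415 -22.6 22.7 50.6 40.1
180 344 -22.6 22.7 51.3 42.0
w3 465 mid [ 599.3 -293.4   82.1] zmax 100.1 tips y -320.5 -262.9 x 598.4 low [ 596.2 -289.9   67.7]
w3 285 mid [ 500.  -307.6   82.3] zmax 100.6 tips y -292.7 -281.6 x 496.7 low [ 498.8 -307.    67.1]
scene 104 mid [ 598.4 -290.4   83. ] zmax 101.8 tips y -320.5 -259.2 x 599.5 low [ 601.  -292.    67.9]
scene 95 mid [ 500.2 -311.9   83.4] zmax 102.8 tips y -338.9 -278.8 x 497.6 low [ 503.9 -309.9   67.8]
top 59 mid [ 601.  -292.9   85.7] zmax 100.9 tips y -321.6 -259.4 x 601.4 low [ 601.5 -294.2   71. ]
top 60 mid [ 504.3 -313.5   85.3] zmax 103.6 tips y -345.0 -285.6 x 504.8 low [ 504.8 -315.7   69.6]
```

>>> send_rows:
  plan:
    - {"travel": [4,-36,-5],"delta_rot": [0,0,0],"fingers": -1}
    - {"travel": [4,-50,-5],"delta_rot": [0,0,0],"fingers": -1}
    - {"travel": [4,-50,-5],"delta_rot": [0,0,0],"fingers": -1}
    - {"travel": [4,-50,-5],"delta_rot": [0,0,0],"fingers": -1}
    - {"travel": [4,-50,-5],"delta_rot": [0,0,0],"fingers": -1}
    - {"travel": [4,-50,-5],"delta_rot": [0,0,0],"fingers": -1}
    - {"travel": [0,0,0],"delta_rot": [0,0,0],"fingers": -1}
    - {"travel": [0,0,0],"delta_rot": [0,0,0],"fingers": -1}

```text
clock: 17.77
eef_pos: [536.5, -289.5, 278.6]
eef_rot: [3.142, -0.001, -2.916]
wrist_force: [0.7, 0.2, 0.5]
finger_gap: 93.9
```

```bash
python3 - <<'E'
from h import *
s=manip.read_state(); print(s['joints'],s['clock'],s['eef_pos'])
c=cam('wrist'); save(c,'wrist4.png'); P=cloud(c); np.savez('w4.npz',P=P,C=c['color'],Z=c['z_map'])
for n in('rack','rack_seat'):
  for r in tip_of(n,'wrist')[:2]: print(n,w(c,r['at']).round(1),r['confidence'])
Q=P.reshape(-1,3)[c['z_map'].ravel()>0]
C=c['color'].reshape(-1,3)
k=(Q[:,2]>5)&(Q[:,2]<18)&(abs(Q[:,0]-553)<200)&(abs(Q[:,1]+303)<70)
r=cv2.minAreaRect(Q[k][:,:2].astype(np.float32)); print('base',k.sum(),r)
th=np.radians(10.8)
h=np.array([np.cos(th),np.sin(th)]); n=np.array([-h[1],h[0]])
k=(Q[:,2]>60)&(Q[:,2]<115)&(abs(Q[:,0]-553)<80)&(abs(Q[:,1]+303)<60)
G=Q[k]; a=(G[:,:2]-[553,-303])@h; b=(G[:,:2]-[553,-303])@n
for sgn in(1,-1):
    g=(a*sgn>0); print('V',sgn,'a',a[g].min().round(1),a[g].max().round(1),np.median(a[g]).round(1))
    for z in range(62,108,6):
        j=g&(G[:,2]>=z)&(G[:,2]<z+6)
        if j.sum()>1:
            bb=np.sort(b[j]); gaps=np.diff(bb); i=gaps.argmax()
            print(z,j.sum(),'outer',bb[0].round(1),bb[-1].round(1),'inner',bb[i].round(1),bb[i+1].round(1),'zmean',G[j][:,2].mean().round(1))
E
```

```text
[-5.54755928e-01  4.03828246e-01  1.25724833e+00 -4.74242878e-04
  1.48106122e+00 -2.35137570e+00] 17.775 [ 536.49151246 -289.52913323  278.56489643]
rack [ 546.9 -302.4   -2.4] 0.84
base 6139 ((574.9493408203125, -299.69793701171875), (273.5390319824219, 82.585693359375), 11.248726844787598)
V 1 a 41.2 52.8 44.4
62 29 outer -12.9 12.2 inner -3.9 -2.4 zmean 64.4
68 41 outer -13.8 12.3 inner -13.8 -12.2 zmean 71.9
74 82 outer -21.5 16.6 inner -1.8 0.9 zmean 77.2
80 92 outer -25.2 25.0 inner -5.9 5.4 zmean 83.1
86 92 outer -32.6 29.0 inner -13.7 11.1 zmean 89.1
92 129 outer -33.9 32.1 inner -18.8 18.2 zmean 95.0
98 40 outer -30.4 27.8 inner -26.2 23.5 zmean 99.1
V -1 a -58.5 -47.6 -53.6
68 30 outer -15.2 8.8 inner -7.2 -5.8 zmean 72.1
74 76 outer -17.7 18.2 inner 5.3 18.2 zmean 77.3
80 75 outer -15.6 16.9 inner -9.3 3.8 zmean 82.8
86 98 outer -34.3 30.9 inner -14.0 9.1 zmean 89.1
92 144 outer -36.5 31.2 inner -22.3 15.5 zmean 95.0
98 48 outer -31.8 27.0 inner -26.8 20.8 zmean 99.0
```

View pics/wrist4.png

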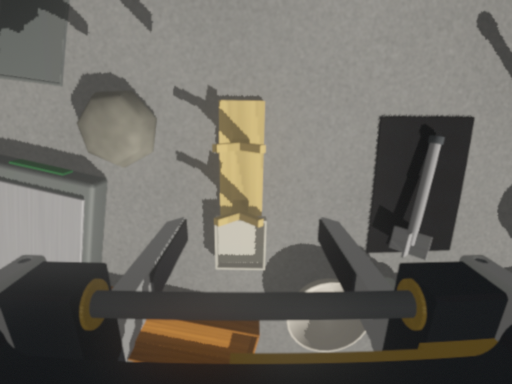

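The wrist view shows the rack's V supports at (240,148) and (240,217) and the tray at (240,240). The paddle on the mat is at (422,195). The rack seat comes out at about (550.4, -305.4), azimuth 11.6°. Now I regrasp.

```bash
python3 - <<'E'
from h import *
s=plan([510.7,-8.1,110],ori(185.4,-3.2),8)
s=plan([510.7,-8.1,29],ori(185.4,-3.2),5,s)
E
```

```text
end [510.5  -8.2 109.6] [-180.     3.2 -174.6]
[-5.0, 35.0, 21.0] [0.0, -0.4, 1.0]
[-4.0, 35.0, 21.0] [0.0, -0.4, 0.9]
[-3.0, 35.0, 21.0] [0.0, -0.4, 1.0]
[-2.0, 35.0, 21.0] [0.0, -0.4, 0.9]
[-2.0, 35.0, 21.0] [0.0, -0.4, 1.0]
[-1.0, 35.0, 22.0] [0.1, -0.4, 0.9]
[-0.0, 36.0, 21.0] [0.0, -0.4, 1.0]
[-0.0, 35.0, 22.0] [0.1, -0.4, 0.9]
end [511.   -8.2  29.5] [-180.     3.2 -174.6]
[1.0, 0.0, 16.0] [-0.0, 0.0, 0.0]
[1.0, 0.0, 16.0] [-0.0, 0.0, 0.0]
[1.0, 0.0, 16.0] [-0.0, 0.0, 0.0]
[1.0, 0.0, 16.0] [-0.0, 0.0, 0.0]
[0.0, 0.0, 16.0] [-0.0, 0.0, 0.0]
```

>>> send_rows:
  plan:
    - {"travel": [-5,35,21],"delta_rot": [0,-0.4,1],"fingers": -1}
    - {"travel": [-4,35,21],"delta_rot": [0,-0.4,0.9],"fingers": -1}
    - {"travel": [-3,35,21],"delta_rot": [0,-0.4,1],"fingers": -1}
    - {"travel": [-2,35,21],"delta_rot": [0,-0.4,0.9],"fingers": -1}
    - {"travel": [-2,35,21],"delta_rot": [0,-0.4,1],"fingers": -1}
    - {"travel": [-1,35,22],"delta_rot": [0,-0.4,0.9],"fingers": -1}
    - {"travel": [0,36,21],"delta_rot": [0,-0.4,1],"fingers": -1}
    - {"travel": [0,35,22],"delta_rot": [0,-0.4,0.9],"fingers": -1}
    - {"travel": [0,0,0],"delta_rot": [0,0,0],"fingers": -1}

```text
clock: 19.05
eef_pos: [509.6, -6.9, 108.5]
eef_rot: [3.138, 0.054, -3.045]
wrist_force: [0.2, 0.2, 0.8]
finger_gap: 93.9
```

```bash
python3 - <<'E'
from h import *
print(toolT()[:3,3])
s=plan([510.7,-8.1,29],ori(185.4,-3.2),6,dec=1)
E
```

```text
[509.61600818  -6.869319   108.54726383]
end [510.7  -8.1  29. ] [-180.     3.2 -174.6]
[0.6, -0.3, 13.2] [0.0, -0.0, 0.0]
[0.5, -0.3, 13.3] [0.0, -0.0, 0.0]
[0.6, -0.2, 13.2] [0.0, -0.0, 0.0]
[0.5, -0.3, 13.3] [0.1, -0.0, 0.0]
[0.6, -0.2, 13.2] [0.0, -0.1, 0.1]
[0.5, -0.2, 13.3] [0.1, -0.0, 0.0]
```

>>> send_rows:
  plan:
    - {"travel": [0.6,-0.3,13.2],"delta_rot": [0,0,0],"fingers": -1}
    - {"travel": [0.6,-0.3,13.2],"delta_rot": [0,0,0],"fingers": -0.8}
    - {"travel": [0.6,-0.2,13.2],"delta_rot": [0,0,0],"fingers": -0.6}
    - {"travel": [0.6,-0.3,13.2],"delta_rot": [0,0,0],"fingers": -0.4}
    - {"travel": [0.5,-0.2,13.2],"delta_rot": [0,0,0],"fingers": -0.2}
    - {"travel": [0.5,-0.2,13.2],"delta_rot": [0,0,0],"fingers": 0}
    - {"travel": [0,0,0],"delta_rot": [0,0,0],"fingers": 0.3}
    - {"travel": [0,0,0],"delta_rot": [0,0,0],"fingers": 0.6}
    - {"travel": [0,0,0],"delta_rot": [0,0,0],"fingers": 1}
    - {"travel": [0,0,0],"delta_rot": [0,0,0],"fingers": 1}
    - {"travel": [0,0,0],"delta_rot": [0,0,0],"fingers": 1}
    - {"travel": [0,0,0],"delta_rot": [0,0,0],"fingers": 1}
    - {"travel": [0,0,0],"delta_rot": [0,0,0],"fingers": 1}
    - {"travel": [0,0,0],"delta_rot": [0,0,0],"fingers": 1}

```text
clock: 20.8
eef_pos: [512.2, -10.4, 30.6]
eef_rot: [3.139, 0.056, -3.048]
wrist_force: [0.2, 1.1, 6.5]
finger_gap: 15.1
```

>>> send_rows:
  plan:
    - {"travel": [0,0,-5],"delta_rot": [0,0,0],"fingers": 1}
    - {"travel": [0,0,-15],"delta_rot": [0,0,0],"fingers": 1}
    - {"travel": [0,0,-25],"delta_rot": [0,0,0],"fingers": 1}
    - {"travel": [0,0,-30],"delta_rot": [0,0,0],"fingers": 1}
    - {"travel": [0,0,-30],"delta_rot": [0,0,0],"fingers": 1}
    - {"travel": [0,0,-25],"delta_rot": [0,0,0],"fingers": 1}
    - {"travel": [0,0,-15],"delta_rot": [0,0,0],"fingers": 1}
    - {"travel": [0,0,0],"delta_rot": [0,0,0],"fingers": 1}

```text
clock: 21.8
eef_pos: [504.1, -11.6, 175.9]
eef_rot: [3.139, 0.057, -3.048]
wrist_force: [0.1, -0.3, -2.6]
finger_gap: 15.0
```

```bash
python3 - <<'E'
from h import *
T=toolT(); print(T[:3,3],manip.read_state()['wrist_force'])
c=cam('wrist'); P=cloud(c)
# shaft in tool frame
Q=P.reshape(-1,3)[c['z_map'].ravel()>0]; L=(Q-T[:3,3])@T[:3,:3]
k=(abs(L[:,1])<35)&(abs(L[:,2])<50)&(L[:,0]<110)&(L[:,0]>-130)
for lo in range(-120,100,20):
    j=k&(L[:,0]>lo)&(L[:,0]<lo+20)
    if j.sum()>3: print(lo,j.sum(),'y',L[j][:,1].min().round(1),L[j][:,1].max().round(1),'z top',np.percentile(L[j][:,2],5).round(1))
print('x range',L[k][:,0].min(),L[k][:,0].max())
for n in('paddle_mid','paddle'):
  for r in tip_of(n,'wrist')[:1]: print(n,((w(c,r['at'])-T[:3,3])@T[:3,:3]).round(1),r['confidence'])
s=plan([550.4+1.5,-305.4+.3,170],ori(191.6,0),9)
E
```

```text
[504.11208235 -11.58344272 175.92587663] [ 0.110442   -0.29413299 -2.55413418]
-100 585 y -17.3 17.2 z top -6.6
-80 878 y -15.9 15.5 z top -7.5
-60 11 y -6.8 8.5 z top 5.4
-40 544 y -7.6 8.4 z top 1.5
-20 686 y -7.7 8.1 z top -29.0
0 2976 y -20.2 19.8 z top -46.0
20 745 y -8.3 7.6 z top 1.9
40 807 y -8.6 7.3 z top 1.9
60 904 y -11.2 8.6 z top 1.7
80 765 y -11.7 9.7 z top -0.8
x range -100.16635399386625 92.03135807841316
paddle_mid [-0.2  2.   9.4] 0.96
paddle [ 80.4 283.3 175.1] 0.86
end [ 551.7 -304.8  170.1] [ 180.     0.  -168.4]
[-2.0, -33.0, 0.0] [0.0, 0.3, -0.7]
[-2.0, -33.0, 1.0] [0.0, 0.4, -0.7]
[-2.0, -33.0, 0.0] [0.0, 0.3, -0.7]
[-1.0, -33.0, 1.0] [0.0, 0.4, -0.7]
[-1.0, -33.0, 0.0] [0.0, 0.3, -0.7]
[-0.0, -33.0, 1.0] [0.0, 0.4, -0.7]
[0.0, -33.0, 0.0] [0.0, 0.3, -0.7]
[1.0, -33.0, 1.0] [0.0, 0.4, -0.7]
[1.0, -33.0, 0.0] [0.0, 0.3, -0.6]
```

>>> send_rows:
  plan:
    - {"travel": [-2,-20,0],"delta_rot": [0,0.3,-0.7],"fingers": 1}
    - {"travel": [-2,-33,1],"delta_rot": [0,0.4,-0.7],"fingers": 1}
    - {"travel": [-2,-35,0],"delta_rot": [0,0.3,-0.7],"fingers": 1}
    - {"travel": [-1,-35,1],"delta_rot": [0,0.4,-0.7],"fingers": 1}
    - {"travel": [-1,-35,0],"delta_rot": [0,0.3,-0.7],"fingers": 1}
    - {"travel": [0,-35,1],"delta_rot": [0,0.4,-0.7],"fingers": 1}
    - {"travel": [0,-35,0],"delta_rot": [0,0.3,-0.7],"fingers": 1}
    - {"travel": [1,-35,1],"delta_rot": [0,0.4,-0.7],"fingers": 1}
    - {"travel": [1,-34,0],"delta_rot": [0,0.3,-0.6],"fingers": 1}
    - {"travel": [0,0,0],"delta_rot": [0,0,0],"fingers": 1}
    - {"travel": [0,0,0],"delta_rot": [0,0,0],"fingers": 1}

```text
clock: 23.32
eef_pos: [552.6, -304.1, 170.2]
eef_rot: [3.141, 0.001, -2.94]
wrist_force: [0.6, 0.3, -2.2]
finger_gap: 14.8
```

```bash
python3 - <<'E'
from h import *
T=toolT(); print(T[:3,3]); c=cam('wrist'); cv2.imwrite('pics/w5.png',c['color'][:,:,::-1])
Q=cloud(c).reshape(-1,3)[c['z_map'].ravel()>0]
th=np.radians(11.6); h=np.array([np.cos(th),np.sin(th)]); n=np.array([-h[1],h[0]])
a=(Q[:,:2]-[550.4,-305.4])@h; b=(Q[:,:2]-[550.4,-305.4])@n
for lo,hi in((-60,-40),(40,60)):
    j=(a>lo)&(a<hi)&(abs(b)<50)&(Q[:,2]>60)&(Q[:,2]<112)
    print('V',j.sum(),a[j].min().round(1),a[j].max().round(1),b[j].min().round(1),b[j].max().round(1),Q[j][:,2].max().round(1))
for lo in range(-90,100,20):
    j=(a>lo)&(a<lo+20)&(abs(b)<14)&(Q[:,2]>130)&(Q[:,2]<180)
    if j.sum()>5: print('shaft',lo,b[j].min().round(1),b[j].max().round(1),np.percentile(Q[j][:,2],90).round(1))
s=plan([550.4+1.7,-305.4+.3,115],ori(191.6,0),4,dec=1)
E
```

```text
[ 552.60265278 -304.13523549  170.16161969]
V 671 -55.2 -44.6 -34.4 33.8 100.5Traceback (most recent call last):
  File "<stdin>", line 8, in <module>
    return umr_minimum(a, axis, None, out, keepdims, initial, where)
ValueError: zero-size array to reduction operation minimum which has no identity
```

View pics/w5.png

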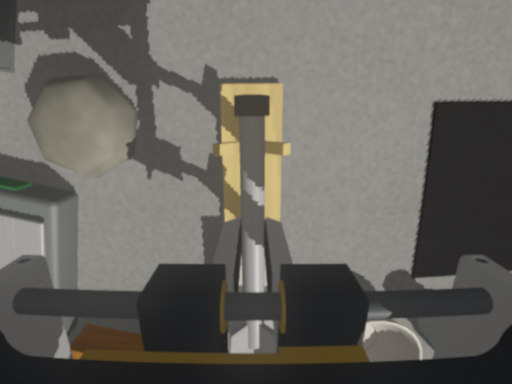

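The shaft at (253,150) runs along the rack and over the near V at (252,150). In the rack frame that V is centred to within 0.5 mm. Now I lower it.

>>> send_rows:
  plan:
    - {"travel": [0.3,-0.4,15],"delta_rot": [0,0,0],"fingers": 1}
    - {"travel": [0.3,-0.4,20],"delta_rot": [0,0,0],"fingers": 1}
    - {"travel": [0,0,20],"delta_rot": [0,0,0],"fingers": 1}
    - {"travel": [0,0,10],"delta_rot": [0,0,0],"fingers": 1}
    - {"travel": [0,0,5],"delta_rot": [0,0,0],"fingers": 1}
    - {"travel": [0,0,2],"delta_rot": [0,0,0],"fingers": 1}
    - {"travel": [0,0,0],"delta_rot": [0,0,0],"fingers": 1}

```text
clock: 24.25
eef_pos: [552.8, -305.7, 99.6]
eef_rot: [-3.141, 0.002, -2.94]
wrist_force: [0.1, 0.6, -2.3]
finger_gap: 15.1
```

>>> send_rows:
  plan:
    - {"travel": [0,0,1],"delta_rot": [0,0,0],"fingers": 1}
    - {"travel": [0,0,1],"delta_rot": [0,0,0],"fingers": 1}
    - {"travel": [0,0,1],"delta_rot": [0,0,0],"fingers": 1}
    - {"travel": [0,0,0],"delta_rot": [0,0,0],"fingers": 1}

```text
clock: 24.75
eef_pos: [552.5, -305.7, 96.1]
eef_rot: [-3.141, 0.002, -2.94]
wrist_force: [-0.1, 0.9, -2.2]
finger_gap: 14.9
```

>>> send_rows:
  plan:
    - {"travel": [0,0,1],"delta_rot": [0,0,0],"fingers": 1}
    - {"travel": [0,0,0.7],"delta_rot": [0,0,0],"fingers": 1}
    - {"travel": [0,0,0],"delta_rot": [0,0,0],"fingers": 1}

```text
clock: 25.12
eef_pos: [552.7, -305.7, 95.1]
eef_rot: [-3.141, 0.002, -2.94]
wrist_force: [-3.2, 2.4, 5.0]
finger_gap: 14.9
```

Contact is felt at the expected height. I ease the grip, then open.

>>> send_rows:
  plan:
    - {"travel": [0,0,0],"delta_rot": [0,0,0],"fingers": 1}
    - {"travel": [0,0,0],"delta_rot": [0,0,0],"fingers": 1}
    - {"travel": [0,0,0],"delta_rot": [0,0,0],"fingers": 0.6}
    - {"travel": [0,0,0],"delta_rot": [0,0,0],"fingers": 0.5}
    - {"travel": [0,0,0],"delta_rot": [0,0,0],"fingers": 0.4}
    - {"travel": [0,0,0],"delta_rot": [0,0,0],"fingers": 0.2}
    - {"travel": [0,0,0],"delta_rot": [0,0,0],"fingers": 0}
    - {"travel": [0,0,0],"delta_rot": [0,0,0],"fingers": -0.2}
    - {"travel": [0,0,0],"delta_rot": [0,0,0],"fingers": -0.2}
    - {"travel": [0,0,0],"delta_rot": [0,0,0],"fingers": -0.2}
  grip_force: 5

```text
clock: 26.38
eef_pos: [552.6, -305.7, 94.5]
eef_rot: [-3.141, 0.002, -2.94]
wrist_force: [-0.4, -0.7, -0.2]
finger_gap: 56.4
```

>>> send_rows:
  plan:
    - {"travel": [0,0,-5],"delta_rot": [0,0,0],"fingers": -0.2}
    - {"travel": [0,0,-15],"delta_rot": [0,0,0],"fingers": -0.2}
    - {"travel": [0,0,-25],"delta_rot": [0,0,0],"fingers": -0.4}
    - {"travel": [0,0,-30],"delta_rot": [0,0,0],"fingers": -1}
    - {"travel": [0,0,-40],"delta_rot": [0,0,0],"fingers": -1}
    - {"travel": [0,0,-40],"delta_rot": [0,0,0],"fingers": -1}
    - {"travel": [0,0,-20],"delta_rot": [0,0,0],"fingers": -1}
    - {"travel": [0,0,0],"delta_rot": [0,0,0],"fingers": -1}
    - {"travel": [0,0,0],"delta_rot": [0,0,0],"fingers": -1}

```text
clock: 27.5
eef_pos: [552.0, -305.5, 268.7]
eef_rot: [3.141, 0.001, -2.94]
wrist_force: [0.1, 0.1, -0.1]
finger_gap: 94.2
```

```bash
python3 - <<'E'
from h import *
c=cam('wrist'); cv2.imwrite('pics/w6.png',c['color'][:,:,::-1])
Q=cloud(c).reshape(-1,3)[c['z_map'].ravel()>0]
th=np.radians(11.6); h=np.array([np.cos(th),np.sin(th)]); n=np.array([-h[1],h[0]])
a=(Q[:,:2]-[550.4,-305.4])@h; b=(Q[:,:2]-[550.4,-305.4])@n
k=(abs(b)<12)&(Q[:,2]>82)&(Q[:,2]<130); print('a',a[k].min().round(1),a[k].max().round(1))
for lo in range(-90,120,20):
    j=(a>lo)&(a<lo+20)&(abs(b)<30)&(Q[:,2]>83)&(Q[:,2]<130)
    if j.sum()>5: print(lo,j.sum(),'b',b[j].min().round(1),b[j].max().round(1),'z',np.percentile(Q[j&(abs(b)<3)][:,2],[50,95]).round(1))
s=cam('scene')
for nm in('paddle_mid','rack_seat','paddle','tin'):
  for cc,cn in((c,'wrist'),(s,'scene')):
    for r in tip_of(nm,cn)[:2]: print(nm,cn,w(cc,r['at']).round(1),round(r['confidence'],2))
E
```

```text
a -88.9 110.5
-90 267 b -10.4 10.3 z [94.2 95.6]
-70 356 b -29.8 29.5 z [91.8 92.9]
-50 332 b -29.8 29.6 z [92.1 93.3]
-30 189 b -7.1 6.9 z [92. 93.]
-10 183 b -7.2 7.1 z [92.1 93.1]
10 177 b -7.4 7.2 z [92.3 93.2]
30 350 b -29.8 29.9 z [92.1 93.3]
50 278 b -29.7 29.4 z [92.1 93.1]
70 496 b -20.4 24.5 z [92.3 93.2]
90 441 b -19.5 25.0 z [89.  92.2]
110 7 b -16.8 23.6 z [90. 90.]
paddle_mid wrist [ 552.6 -299.8   84.5] 0.63
paddle_mid scene [407.  261.4 151.7] 0.81
paddle_mid scene [ 554.  -307.6   87.7] 0.77
rack_seat wrist [ 547.3 -302.7   85.5] 0.95
rack_seat scene [ 549.6 -306.1   89.1] 0.83
paddle wrist [ 659.2 -281.2   86.1] 0.56
paddle scene [ 4.041e+02  2.574e+02 -4.000e-01] 0.94
paddle scene [ 661.2 -281.    88.1] 0.56
tin scene [546.3 288.5   2.3] 0.58
```

View pics/w6.png

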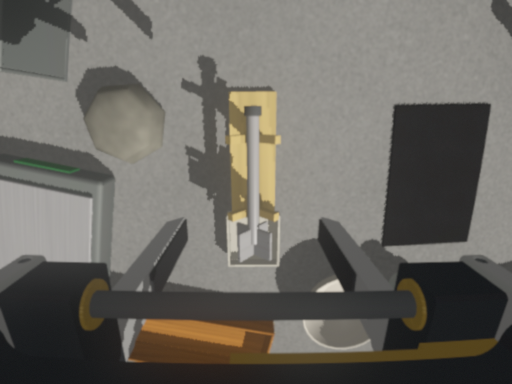

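The shaft sits level in both Vs: its top is at about 92 mm all along, it is sideways-centred within 1 mm, and the head is over the tray. I hand in.

```bash
python3 -c "
from h import *
print(manip.sign_off(), manip.read_state()['clock'])"
```

```text
the job is handed in; nothing more can be done
the job is handed in; nothing more can be done
```

The smaller paddle was lifted from the tin, laid on the black mat and let go. I then regrasped it and seated it in both V supports, with its bladed head over the drip tray. I handed in at about 27.6 s; no verdict is reported.

**On the mat:** the paddle was released after contact was felt. It then rolled from one blade onto two, as I had expected. The wrist camera put paddle_mid at about (511, -8), close to the mat's centre.

**In the rack (wrist-camera depth):**
- **Level:** the top of the shaft read about 92 mm all along, so the axis is at about 84 mm against the 85 mm wanted.
- **Sideways and in line:** it is centred within about 1 mm of the V centre and runs along the rack.
- **Lengthwise:** paddle_mid is about 1 mm from the seat.
- **Released:** the fingers are fully open and about 170 mm above it.

**Tin and bystanders:** the tin read (546, 288) at the end against (549, 289) at the start in the same view, which is within the detector's error. I did not measure the bystanders again. None looked disturbed in the views, and the arm felt no unexpected contact.

**Where checks disagreed:**
- The networks' own points for paddle_mid and rack_seat differed by 4 to 6 mm within a view (about 8 mm between views), roughly their stated error. I relied on the depth fit instead.
- The depth readings put the V arm tips about 6 mm lower than their given height.
- The wrist force read 6.5 N upward at the regrasp on the mat. I did not find the cause; it was gone once the paddle was lifted.

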